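# Check an open board joint with a screwdriver

### The job

Draw the red-handled screwdriver straight up out of the tool stand, lower its blade tip into the open joint between the two fir boards at the left end and run the tip slowly (about 3 cm a second) along inside the joint to the right end. Then lift it clear, turn the screwdriver from upright to level so that the blade can be looked at, and keep holding it like that, still, about 25 to 30 cm above the bench top: the job finishes with the screwdriver in the gripper, not put down. Leave the two markers, the tape measure and the roll of black tape where they are.

Things in the scene. Friction and masses are not known exactly. Their poses are not given: they have to be found in the camera images.
- screwdriver: Red-handled screwdriver, 192 mm, 0.09 kg, upright in the stand's middle hole, blade down. Handle (upper 95 mm): like a bar 28 x 27 mm, flats square to body x and z; top 207 mm above the bench, clear beside above 150 mm. Blade 8 x 5 mm. Body y: blade to handle. Origin: mid-length, on the handle's surface; the centre line is 13.5 mm off along +z. Body x: level, across the row of holes.
- blade_tip (a point): The end of the screwdriver blade, on the tool's centre line, 96 mm from the origin towards body -y; handle top is 192 mm from it.
- tool_stand: Fixed wooden stand, 70 x 160 x 112 mm: top board 12 mm with three square 19.5 mm holes 45 mm apart along its y; screwdriver in the middle one (handle rests on the top, blade reaches 97 mm below it), a marker in each outer one. Origin: centre of the underside; z up. Stand and joint board may trade places between starts.
- joint_board: Fixed work piece: two fir boards (38 x 140 x 64 mm) on edge on a 112 x 156 x 6 mm base, a straight open joint 16 mm wide between them along body y at x = 0. Board tops 70 mm above the bench; a grey strip is the joint's floor at 61 mm, so it is 9 mm deep. Boards end at y = +-70 mm; +y is the left end as the robot sees it. Origin: centre of the underside.
- joint_left (a point): On the joint's floor (61 mm above the bench), on its centre line, 55 mm left of the middle: a good place to begin.
- joint_right (a point): The same at the right end, 55 mm right of the middle: a good place to stop.
- black_marker: Black marker, 17 mm thick, 139 mm long, standing upright in the left outer hole (stand +y); its top is 150 mm above the bench, so carry the drawn blade higher than that past it. Its centre line passes 8.5 mm from its origin. Leave it.
- blue_marker: Blue marker, likewise, in the right outer hole (stand -y). Leave it.
- tape_measure: Yellow tape measure, 40 x 76 x 62 mm, standing loose on the bench. Origin at its underside. Leave it.
- black_tape: Roll of black tape, 59 mm across, 19 mm high, lying on the bench between the vise and the tape measure (not the one left of the cabinet). Origin at its underside. Leave it.

How it is judged:
On the way, in this order (a step that is already met when the one before it is completed fails the run):
1. the held screwdriver is drawn up out of the stand, its tip above the stand's top (z of blade_tip in the frame of tool_stand above 0.112 m and contact force between the fingers and screwdriver above 0.5 N), for 0.1 s.
2. the tip of the held screwdriver is at least 3 mm down in the joint at the left end (38 to 70 mm left of the middle), moving slowly enough to stay a quarter second in that stretch (y of blade_tip in the frame of joint_board between 0.038 and 0.07 m and x of blade_tip in the frame of joint_board between -0.008 and 0.008 m and z of blade_tip in the frame of joint_board below 0.067 m and contact force between the fingers and screwdriver above 0.5 N), for 0.25 s.
3. the tip of the held screwdriver is at least 3 mm down in the joint 18 mm left of the middle, moving slowly enough to stay a quarter second in that stretch (y of blade_tip in the frame of joint_board between 0.006 and 0.03 m and x of blade_tip in the frame of joint_board between -0.008 and 0.008 m and z of blade_tip in the frame of joint_board below 0.067 m and contact force between the fingers and screwdriver above 0.5 N), for 0.25 s.
4. the tip of the held screwdriver is at least 3 mm down in the joint 18 mm right of the middle, moving slowly enough to stay a quarter second in that stretch (y of blade_tip in the frame of joint_board between -0.03 and -0.006 m and x of blade_tip in the frame of joint_board between -0.008 and 0.008 m and z of blade_tip in the frame of joint_board below 0.067 m and contact force between the fingers and screwdriver above 0.5 N), for 0.25 s.
5. the tip of the held screwdriver is at least 3 mm down in the joint at the right end (38 to 70 mm right of the middle), moving slowly enough to stay a quarter second in that stretch (y of blade_tip in the frame of joint_board between -0.07 and -0.038 m and x of blade_tip in the frame of joint_board between -0.008 and 0.008 m and z of blade_tip in the frame of joint_board below 0.067 m and contact force between the fingers and screwdriver above 0.5 N), for 0.25 s.
At the end, for the whole second after the job is handed in: the gripper holds the screwdriver still and level (its length within 30 degrees of level), its middle over 200 mm and its tip over 150 mm above the bench top, touching neither the stand nor the boards (height (world z) of screwdriver above 0.2 m and height (world z) of blade_tip above 0.15 m and angle between screwdriver's own y axis and vertical between 1.05 and 2.09 rad and contact force between the fingers and screwdriver above 1 N and contact force between screwdriver and tool_stand below 0.1 N and contact force between screwdriver and joint_board below 0.1 N and linear speed of screwdriver below 0.03 m/s and angular speed of screwdriver below 0.2 rad/s); the arm keeps its last pose, push and grip.
It fails at once if a marker is disturbed (moved over 25 mm) (distance of any of black_marker, blue_marker from where it was at the start of the episode above 0.025 m).
It fails at once if the tape measure or the black tape is disturbed (moved over 25 mm) (distance of any of tape_measure, black_tape from where it was at the start of the episode above 0.025 m).
It also fails if it takes over 58 s, if anything falls off the work surface, if the arm or the gripper's body presses on something with over 40 N, if the wrist force passes 120 N, or if a joint passes its speed limit or range.

### The arm

A 6-joint arm with a two-finger parallel gripper is mounted at the origin on a cart in front of the work surface, level with it; the furniture and walls round the work are solid. World frame = base frame: x ahead of the robot, y to its left, z up, the work surface at z = 0. Lengths are in m, angles in rad, forces in N, time in s.
With the tool pointing down it reaches from about 0.275 to 0.85 m from the base axis. Payload 5.2 kg.
Tool frame: the origin (TCP) lies at the very end of the fingers, on their centre line; the grasp point (between the pads) lies 19 mm behind it (manip.hold_point_z is the distance from the TCP to the grasp point, in m); z points along the fingers, y is the line along which they close (so a half turn about z gives the same grasp; the last joint's range is limited). The gripper opens to 85 mm and grips with 20 to 120 N. Pads are 22 mm wide; open, the fingers measure 114 mm over their backs; the gripper's body (76 mm by 85 mm) begins 54 mm behind the grasp point. The pads swing forward as they close: fully open they stand 13 mm farther back than shut.
Start: joints at [1.122, 0.259, 1.535, -0, 1.348, -0.203], TCP at [0.134, 0.533, 0.231] pointing down, gripper open.
Joint ranges: [-3.14, 3.14], [-0.91, 2.08], [0.19, 2.58], [-1.22, 4.36], [0.22, 2.71], [-3.12, 3.12]. Speed limits (rad/s): [2.57, 2.57, 3.14, 3.14, 3.14, 3.14].

### API

Orientations are given as a unit quaternion [w, x, y, z].
In Python, from cell import telemetry, viewer, workorder, manip gives the robot as it stands.
- The arm moves only by the tool play_rows, never from a script. Its argument "rows" is a list that holds one entry, the list of rows, each a list of 4 numbers: the shift along the tool's x, y, z in mm, then the turn about the tool's z in rad. In form: [[[x, y, z, turn], ...]]. A call has 1 to 10 rows; each row shifts and turns the commanded pose from where the row before left it, along the tool's axes as they then stand; what a row does not reach is not made up. A row lasts 1/10 s, in which the tool goes at most 50 mm and 8.59 degrees, less where a joint would pass 70% of its speed; a pose out of reach is approached as far as the arm can. A call is refused whole if a number of a shift passes 50 or a number of a turn 0.15, either way. A call with a gripper value outside its range is refused whole. "fingers" is the closure, from -1 (fully open) to 1 (shut), set as the call begins (left out, the last holds). The fingers move at their own pace and stop on an object; "grip_force" is the grip in N (left out, the last holds). Time passes only in rows, so rows that do not move let the fingers close. It gives the time, the measured TCP pose, the force, the opening and the grip force at its end, in the units of the state.
- telemetry.get_state(): the state, without advancing time (a new reading comes with each control period).
- viewer.read_camera(name): name is "scene" or "top" or "wrist"; returns a dict with "image" (420x560x3 uint8, red, green, blue), "camera_matrix" (3x3 intrinsics, pixels), "camera_from_world" (4x4, takes a point from world to camera coordinates). Camera axes: x right, y down, z forward; pixel columns grow to the right and rows downward; lengths in m; the calibration is good to about 2 mm. A picture is of the moment at which its call begins. There is no depth.
- workorder.close_job(): hands the job in; it is judged then, once.
The state is a dict: "clock": time; "joint_positions": joint angles; "joint_velocities": joint speeds; "tau": joint torques, N m; "position": TCP position; "tool_rot": TCP orientation; "contact_force": force on the tool from outside, world axes, zero at the start; "torque": the same for the moment, N m; "gripper_width": finger opening in m; "finger_force": force on a finger pad.
Only numpy, scipy, OpenCV 4.12 (cv2) and the standard library are available. Lean on these libraries where they do the work, as an engineer would, in place of code of your own. Each camera call takes 0.05 s, during which the arm holds its last target. There are 200 camera calls.

## Working session

There is one attempt and no reset: what is moved stays moved. The work goes in short steps, Python scripts to look and compute and a tool call to move; the robot and the scene stay as the last step left them, time stands still between calls to the robot, and variables do not carry over. Pictures are saved under pics/ and viewed, at most 10 in all, crops included, and the job is handed in when it is done.

Besides the shell and the picture viewer there is one more tool, called after "Call:" as name([rows], argument=value, ...), one row to a line, values as JSON. play_rows: Moves the arm, as the interface text tells. Its arguments: {"type":"object","properties":{"rows":{"type":"array"},"fingers":{"type":"number"},"grip_force":{"type":"number"}},"required":["rows"]}

```bash
mkdir -p pics; ls; python3 - <<'E'
from cell import telemetry, viewer, workorder, manip
import cv2,numpy as np
print(telemetry.get_state(), manip.hold_point_z)
a=[]
for n in("scene","top"):
    d=viewer.read_camera(n); cv2.imwrite(f"pics/{n}0.png",d["image"][:,:,::-1]); np.savez(f"pics/{n}0.npz",**d)
    print(n,d["camera_matrix"].tolist(),np.round(d["camera_from_world"],4).tolist())
E
```

```text
pics
{'clock': 0.0, 'joint_positions': array([ 1.12218298e+00,  2.59342117e-01,  1.53606626e+00,  1.60232256e-05,
        1.34798543e+00, -2.02778280e-01]), 'joint_velocities': array([-0.00084771, -0.00136791, -0.00061532,  0.00055288, -0.00024062,
        0.00048138]), 'tau': array([ 1.03005972e-03, -4.46026182e+01, -2.90575129e+01,  3.20329320e-05,
        1.15596363e-02, -1.04107920e-05]), 'position': array([0.13358475, 0.53300252, 0.23048191]), 'tool_rot': array([-2.95556396e-04,  1.22609962e-01,  9.92454526e-01, -8.50730214e-04]), 'contact_force': array([-0.01366774,  0.1240448 ,  0.3733139 ]), 'torque': array([ 0.04082911,  0.03199472, -0.02104441]), 'finger_force': 0.0, 'gripper_width': 0.08545924136078603} 0.0187
scene [[421.0939292904305, 0.0, 280.9178269195857], [0.0, 421.0939292904305, 210.9984534430917], [0.0, 0.0, 1.0]] [[-0.886, -0.4636, 0.0078, 0.5704], [-0.3482, 0.6542, -0.6714, 0.1501], [0.3061, -0.5976, -0.7411, 0.8512], [0.0, 0.0, 0.0, 1.0]]
top [[402.2126239345523, 0.0, 280.81921332270474], [0.0, 402.2126239345523, 200.45335862294863], [0.0, 0.0, 1.0]] [[-0.0648, -0.9979, -0.0012, 0.1953], [-0.9751, 0.0636, -0.2122, 0.5546], [0.2119, -0.0126, -0.9772, 0.8217], [0.0, 0.0, 0.0, 1.0]]
```

View pics/scene0.png

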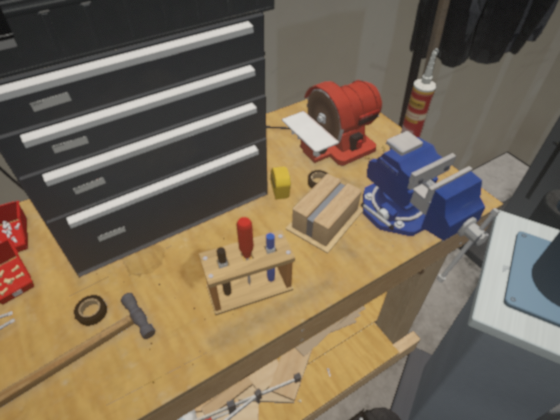

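View pics/top0.png

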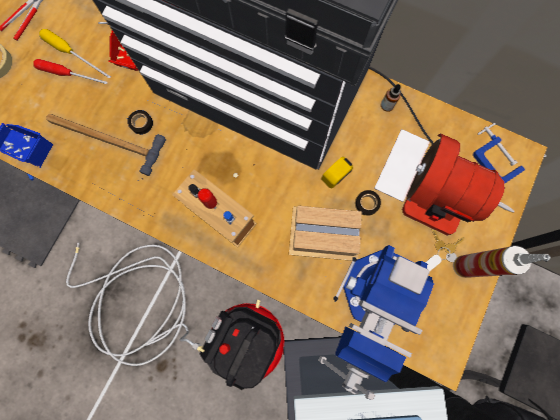

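The scene view shows the stand with the red handle at about (245,237) and the joint board at about (328,210). In the top view the stand is at (215,207), the joint board at (326,232), the tape measure at (338,172) and the tape roll at (368,202). I'll enlarge the work area.

```bash
python3 - <<'E'
import cv2
t=cv2.imread("pics/top0.png")[160:265,165:375]
cv2.imwrite("pics/topc.png",cv2.resize(t,(800,400),interpolation=cv2.INTER_CUBIC))
t=cv2.imread("pics/scene0.png")[165:315,190:390]
cv2.imwrite("pics/scenec.png",cv2.resize(t,(800,600),interpolation=cv2.INTER_CUBIC))
E
```

```text
(no output)
```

View pics/topc.png

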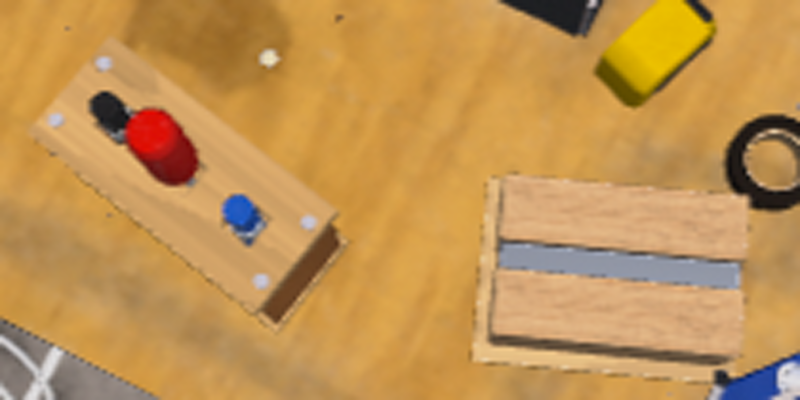

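View pics/scenec.png

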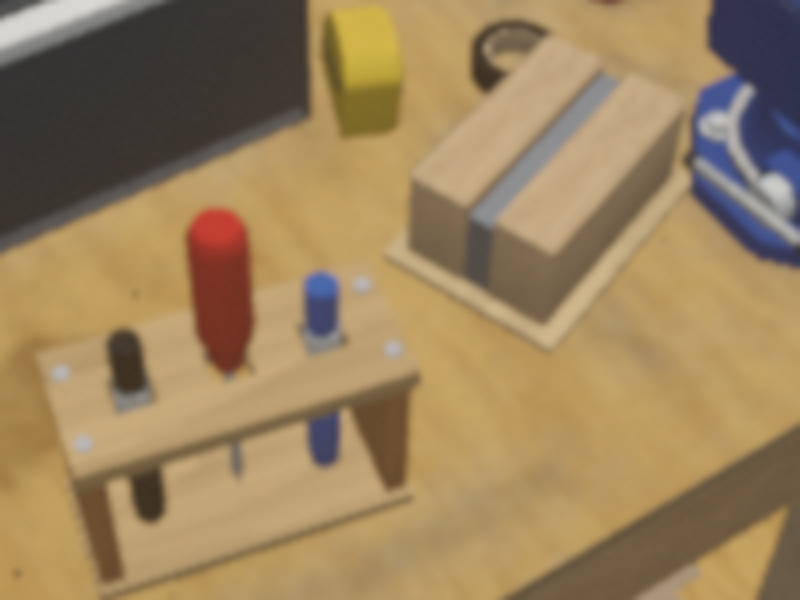

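The top crop shows the stand screws at (103,63), (55,120), (308,222) and (261,281), and the board-top corners at (502,177), (749,197), (737,357) and (490,342). The joint runs from (498,256) to (740,274). In the scene crop the stand screws are at (60,372), (83,443), (362,285) and (393,349).

```bash
cat > h.py <<'E'
import numpy as np
def ray(d,uv,z):
    K=d["camera_matrix"];T=d["camera_from_world"];R=T[:3,:3];c=-R.T@T[:3,3]
    r=R.T@np.linalg.inv(K)@np.array([uv[0],uv[1],1]);return c+r*(z-c[2])/r[2]
def proj(d,p):
    q=d["camera_matrix"]@(d["camera_from_world"]@np.append(p,1))[:3];return q[:2]/q[2]
E
python3 - <<'E'
from h import *
t=dict(np.load("pics/top0.npz"));s=dict(np.load("pics/scene0.npz"))
ft=lambda u:((u[0]+.5)/3.8095-.5+165,(u[1]+.5)/3.8095-.5+160)
fs=lambda u:((u[0]+.5)/4-.5+190,(u[1]+.5)/4-.5+165)
def show(n,d,f,L,z):
    P=np.array([ray(d,f(u),z) for u in L])[:,:2];print(n,P.round(4).tolist(),"mean",P.mean(0).round(4))
    print("  sides",np.linalg.norm(P-np.roll(P,-1,0),axis=1).round(4));return P
def ang(a,b):return np.degrees(np.arctan2(*(a-b)[::-1]))
P=show("screws top",t,ft,[(103,63),(55,120),(261,281),(308,222)],.112);print(ang(P[0],P[3]),ang(P[1],P[2]))
P=show("stand corners",t,ft,[(110,38),(35,130),(270,320),(338,215)],.112);print(ang(P[0],P[3]),ang(P[1],P[2]))
P=show("screws sc",s,fs,[(60,372),(83,443),(393,349),(362,285)],.112);print(ang(P[0],P[3]),ang(P[1],P[2]))
P=show("board",t,ft,[(502,177),(490,342),(737,357),(749,197)],.07);print(ang(P[0],P[3]),ang(P[1],P[2]))
P=show("joint",t,ft,[(498,256),(740,274)],.063);print(ang(P[0],P[1]))
P=show("board sc",s,fs,[(412,180),(548,255),(685,100),(552,36)],.07);print(ang(P[0],P[3]),ang(P[1],P[2]))
show("handle top",t,ft,[(152,130)],.207)
show("handle top",s,fs,[(217,228)],.204)
show("tape measure", t,ft,[(665,55)],.05)
E
```

```text
screws top [[0.6185, 0.3418], [0.5881, 0.3684], [0.493, 0.2602], [0.5231, 0.2338]] mean [0.5557 0.301 ]
  sides [0.0404 0.1441 0.04   0.1441]
48.507358361397735 48.666193244721605
stand corners [[0.6326, 0.3377], [0.5832, 0.3793], [0.472, 0.2563], [0.5258, 0.2176]] mean [0.5534 0.2977]
  sides [0.0645 0.1659 0.0663 0.1607]
48.36506349611741 47.863135659139154
screws sc [[0.6194, 0.3427], [0.5892, 0.3692], [0.4937, 0.2615], [0.5233, 0.2352]] mean [0.5564 0.3022]
  sides [0.0402 0.144  0.0396 0.1442]
48.197323355685754 48.43994683457529
board [[0.5492, 0.1262], [0.4567, 0.1397], [0.4396, 0.0041], [0.5286, -0.0121]] mean [0.4935 0.0645]
  sides [0.0935 0.1366 0.0905 0.1399]
81.5454025898105 82.81213515120231
joint [[0.5053, 0.1315], [0.4863, -0.0038]] mean [0.4958 0.0638]
  sides [0.1366 0.1366]
81.98025717306874
board sc [[0.5485, 0.1299], [0.4644, 0.1436], [0.4419, 0.0054], [0.5275, -0.0077]] mean [0.4956 0.0678]
  sides [0.0852 0.14   0.0866 0.1393]
81.36275461342727 80.76614217585218
handle top [[0.5556, 0.2988]] mean [0.5556 0.2988]
  sides [0.]
handle top [[0.5558, 0.3024]] mean [0.5558 0.3024]
  sides [0.]
tape measure [[0.6202, 0.0239]] mean [0.6202 0.0239]
  sides [0.]
```

Call:
play_rows([
  [[-46,-12,-3,0],[-46,-12,-3,0],[-46,-12,-3,0],[-46,-12,-3,0],[-46,-12,-3,0],[-46,-12,-3,0],[-46,-12,-3,0],[-46,-12,-3,0],[-46,-12,-3,0],[-25,-6,-3,0]],
], fingers=-1)

```text
clock: 1.1
position: [0.5348, 0.3134, 0.2605]
tool_rot: [-0.0, 0.124, 0.992, -0.001]
contact_force: [-0.2, 0.3, 0.5]
gripper_width: 0.0857
finger_force: 0.0
```

Call:
play_rows([
  [[0,0,0,-0.137],[0,0,0,-0.137],[0,0,0,-0.137],[0,0,0,-0.137],[0,0,0,-0.137],[0,0,0,-0.137],[0,0,0,-0.137],[0,0,0,-0.137],[0,0,0,0],[0,0,0,0]],
])

```text
clock: 2.1
position: [0.5317, 0.316, 0.2609]
tool_rot: [-0.0, -0.411, 0.912, 0.0]
contact_force: [0.2, -1.0, -0.3]
gripper_width: 0.0856
finger_force: 0.0
```

```bash
cat >> h.py <<'E'
from scipy.spatial.transform import Rotation as Ro
def tool(target=None,ang=None):
    from cell import telemetry
    s=telemetry.get_state();q=s["tool_rot"];R=Ro.from_quat([q[1],q[2],q[3],q[0]]).as_matrix();p=s["position"]
    ya=np.degrees(np.arctan2(R[1,1],R[0,1]))
    print("t",round(s["clock"],2),"p",p.round(4),"z",R[:,2].round(3),"yang",ya.round(2),"w",round(s["gripper_width"],4),"F",s["contact_force"].round(1),"ff",round(s["finger_force"],1),"j",s["joint_positions"].round(2))
    if target is not None: print(" shift mm",(1000*R.T@(np.array(target)-p)).round(1))
    if ang is not None: print(" turn",round(np.radians(ya-ang),3))
E
python3 - <<'E'
from h import *;from cell import viewer;import cv2
tool((.556,.3016,.215),138.5)
d=viewer.read_camera("wrist");cv2.imwrite("pics/w1.png",d["image"][:,:,::-1]);np.savez("pics/w1.npz",**d)
for z in(.112,.207):print(proj(d,(.556,.3016,z)))
E
```

```text
t 2.1 p [0.5317 0.316  0.2609] z [-0.001 -0.    -1.   ] yang 138.5 w 0.0856 F [ 0.2 -1.  -0.3] ff 0.0 j [ 0.36  0.37  1.31  0.    1.46 -2.06]
 shift mm [ -5.3 -27.8  45.9]
 turn 0.0
[248.60775735 202.12219245]
[235.52372139 244.50090902]
```

View pics/w1.png

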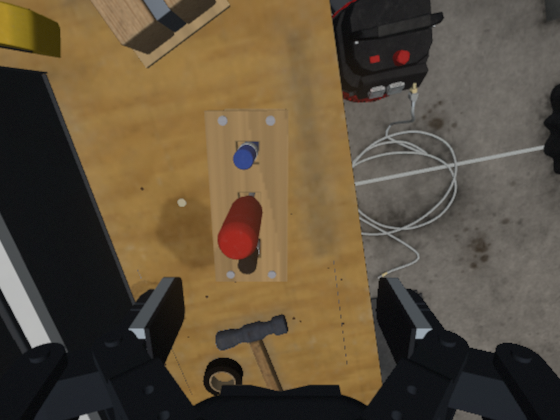

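The wrist view shows the red handle top at about (238,240) and the stand screws at (222,120), (270,121), (272,275) and (230,275). This gives a finer fix on the handle.

```bash
python3 - <<'E'
from h import *
d=dict(np.load("pics/w1.npz"))
P=np.array([ray(d,u,.112)[:2] for u in[(222,120),(270,121),(272,275),(230,275)]])
print(P.round(4),P.mean(0),np.linalg.norm(P-np.roll(P,-1,0),axis=1));a=P[3]-P[0];print(np.degrees(np.arctan2(a[1],a[0])))
print(ray(d,(238,240),.205))
E
```

```text
[[0.5237 0.2347]
 [0.4942 0.2619]
 [0.5895 0.3705]
 [0.6201 0.3434]] [0.55685274 0.30262162] [0.04012925 0.14456017 0.04081433 0.14534583]
48.44020520951077
[0.55344446 0.30086298 0.205     ]
```

Call:
play_rows([
  [[-3,-14,0,0],[-3,-14,0,0],[0,0,10,0],[0,0,15,0],[0,0,15,0],[0,0,15,0],[0,0,15,0],[0,0,15,0],[0,0,15,0],[0,0,0,0]],
])

```text
clock: 3.15
position: [0.5553, 0.3012, 0.158]
tool_rot: [-0.003, -0.412, 0.911, 0.0]
contact_force: [-0.3, -1.0, 0.0]
gripper_width: 0.0856
finger_force: 0.0
```

Call:
play_rows([
  [[0,0,0,0],[0,0,0,0],[0,0,0,0],[0,0,0,0],[0,0,0,0],[0,0,0,0],[0,0,0,0],[0,0,0,0],[0,0,0,0],[0,0,0,0]],
], fingers=1, grip_force=70)

```text
clock: 4.15
position: [0.5573, 0.3023, 0.1622]
tool_rot: [0.001, -0.412, 0.911, -0.0]
contact_force: [-0.9, 0.2, 6.1]
gripper_width: 0.0265
finger_force: 69.2
```

```bash
python3 - <<'E'
from h import *
tool()
E
```

```text
t 4.15 p [0.5573 0.3023 0.1622] z [ 0.002  0.001 -1.   ] yang 138.71 w 0.0265 F [-0.9  0.2  6.1] ff 69.2 j [ 0.32  0.46  1.42  0.    1.26 -2.1 ]
```

Call:
play_rows([
  [[0,0,-8,0],[0,0,-18,0],[0,0,-18,0],[0,0,-18,0],[0,0,-18,0],[0,0,-18,0],[0,0,-18,0],[0,0,-18,0],[0,0,-18,0],[0,0,-18,0]],
])

```text
clock: 5.15
position: [0.5565, 0.302, 0.3317]
tool_rot: [-0.001, -0.412, 0.911, 0.0]
contact_force: [-0.7, 0.2, -0.5]
gripper_width: 0.0261
finger_force: 68.8
```

```bash
python3 - <<'E'
from h import *
c=np.array([.495,.066]);u=np.array([np.cos(np.radians(81.5)),np.sin(np.radians(81.5))])
p=c+.055*u;print(p)
tool((*p,.335),81.5)
E
```

```text
[0.50312952 0.12039587]
t 5.15 p [0.5565 0.302  0.3317] z [-0.001 -0.    -1.   ] yang 138.71 w 0.0261 F [-0.7  0.2 -0.5] ff 68.8 j [ 0.32  0.37  1.13 -0.    1.63 -2.1 ]
 shift mm [171.6 -79.7  -3.1]
 turn 0.998
```

Call:
play_rows([
  [[10,-5,0,0],[22,-10,0,0],[22,-10,0,0],[22,-10,0,0],[22,-10,0,0],[22,-10,0,0],[22,-10,0,0],[20,-9.7,0,0],[10,-5,0,0],[0,0,0,0]],
])

```text
clock: 6.15
position: [0.5026, 0.1189, 0.3307]
tool_rot: [-0.001, -0.411, 0.911, 0.0]
contact_force: [0.2, 0.2, -2.2]
gripper_width: 0.0262
finger_force: 68.8
```

Call:
play_rows([
  [[0,0,0,0.125],[0,0,0,0.125],[0,0,0,0.125],[0,0,0,0.125],[0,0,0,0.125],[0,0,0,0.125],[0,0,0,0.125],[0,0,0,0.125],[0,0,0,0],[0,0,0,0]],
])

```text
clock: 7.15
position: [0.5033, 0.1209, 0.3309]
tool_rot: [-0.0, 0.073, 0.997, 0.0]
contact_force: [-0.6, -0.1, -0.8]
gripper_width: 0.0265
finger_force: 68.7
```

```bash
python3 - <<'E'
from h import *;from cell import viewer;import cv2
tool((.5031,.1204,.25),81.5)
ims=[]
for n in("wrist","scene","top"):
    d=viewer.read_camera(n);np.savez(f"pics/{n}2.npz",**d);ims.append(d["image"][:,:,::-1])
    print(n,proj(d,(.5031,.1204,.061)),proj(d,(.4869,.0116,.061)))
W=cv2.resize(ims[0],(400,300));
S=cv2.resize(ims[1][120:270,250:400],(400,400));T=cv2.resize(ims[2][160:280,260:380],(400,400))
cv2.imwrite("pics/m2.png",np.hstack([S,T]));cv2.imwrite("pics/w2.png",ims[0])
E
```

```text
t 7.15 p [0.5033 0.1209 0.3309] z [-0.001  0.    -1.   ] yang 81.64 w 0.0265 F [-0.6 -0.1 -0.8] ff 68.7 j [ 0.02  0.15  1.43  0.    1.56 -1.41]
 shift mm [ 0.  -0.5 80.9]
 turn 0.003
wrist [279.09938397 170.74733741] [190.36253691 170.63110562]
scene [313.76266628 217.01740657] [340.45934633 187.52864547]
top [300.52019775 227.66565932] [351.53045903 231.85915936]
```

View pics/w2.png

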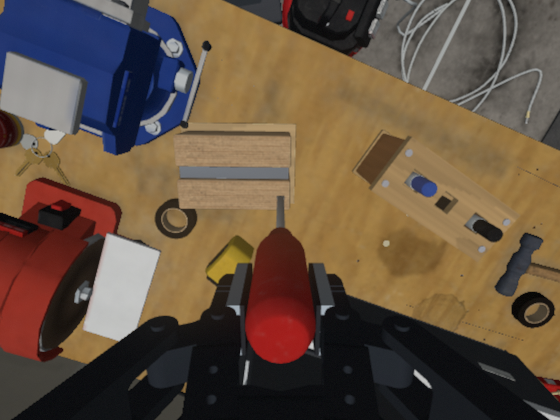

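View pics/m2.png

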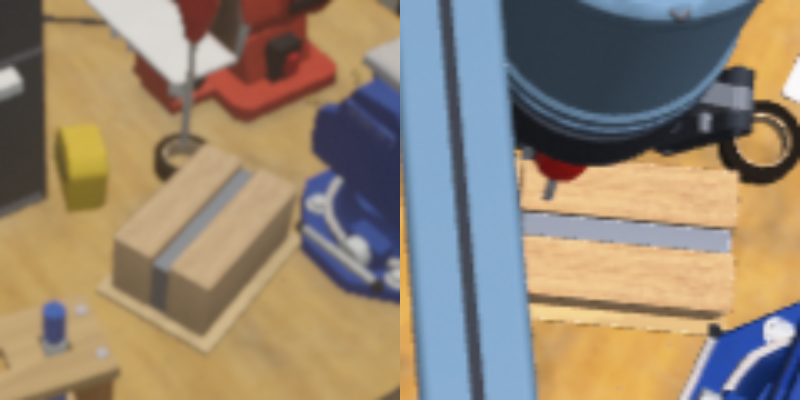

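The wrist view shows the tip at about (281,198) and the joint strip from (179,172) to (290,173). In the scene crop the tip is at (186,136), and in the top crop it is at (548,197).

```bash
python3 - <<'E'
from h import *
w,s,t=[dict(np.load(f"pics/{n}2.npz")) for n in("wrist","scene","top")]
print("tip pred",[proj(d,(.5033,.1209,.184)).round(1) for d in(w,s,t)])
U=[(281,198),(250+186.5/2.667-.5,120+136.5/2.667-.5),(260+148.5/3.333-.5,160+197.5/3.333-.5)];print(np.round(U,1))
from scipy.optimize import least_squares
r=least_squares(lambda p:np.concatenate([proj(d,p)-u for d,u in zip((w,s,t),U)]),(.5,.12,.18));print("tip",r.x,r.fun.round(1))
J=[ray(w,u,z)[:2].round(4) for u,z in[((179,172),.061),((290,173),.061),((179,172),.065),((290,173),.065)]];print(J)
J=[ray(t,(260+(u-400+.5)/3.333-.5,160+(v+.5)/3.333-.5),.063).round(4) for u,v in((523,224),(731,240))];print(J)
# outer board tops in wrist: corners
print([ray(w,u,.07)[:2].round(4) for u in((175,137),(290,135),(290,209),(180,209))])
E
```

```text
tip pred [array([279.5, 197.6]), array([317.8, 174.2]), array([303.3, 217.9])]
[[281.  198. ]
 [319.4 170.7]
 [304.1 218.8]]
tip [0.50042063 0.1222338  0.19561245] [-0.4 -0.2 -0.  -0.1 -1.  -0.3]
[array([ 0.4865, -0.0027]), array([0.5079, 0.1334]), array([ 0.4859, -0.0014]), array([0.5071, 0.1334])]
[array([0.5051, 0.1289, 0.063 ]), array([ 0.486, -0.004,  0.063])]
[array([0.4438, 0.0055]), array([0.4613, 0.1395]), array([0.5515, 0.1271]), array([ 0.5313, -0.0098])]
```

Call:
play_rows([
  [[-1.3,-1,5,0],[-1.3,-1,11,0],[0,0,12,0],[0,0,12,0],[0,0,12,0],[0,0,12,0],[0,0,12,0],[0,0,12,0],[0,0,10,0],[0,0,0,0]],
])

```text
clock: 8.3
position: [0.5046, 0.1179, 0.2315]
tool_rot: [-0.002, 0.075, 0.997, -0.0]
contact_force: [0.1, -0.7, -1.7]
gripper_width: 0.0263
finger_force: 68.7
```

```bash
python3 - <<'E'
from h import *;from cell import viewer;import cv2
tool()
ims=[]
for n in("wrist","scene"):
    d=viewer.read_camera(n);np.savez(f"pics/{n}3.npz",**d);ims.append(d["image"][:,:,::-1])
    print(n,proj(d,(.5043,.1194,.085)),proj(d,(.5043,.1194,.070)))
c=cv2.INTER_CUBIC
cv2.imwrite("pics/m3.png",np.hstack([cv2.resize(ims[0][90:240,160:310],(400,400),interpolation=c),cv2.resize(ims[1][150:250,265:365],(400,400),interpolation=c)]))
E
```

```text
t 8.3 p [0.5046 0.1179 0.2315] z [-0.003 -0.    -1.   ] yang 81.42 w 0.0263 F [ 0.1 -0.7 -1.7] ff 68.7 j [ 0.01  0.2   1.61 -0.    1.33 -1.41]
wrist [281.22123917 197.48732416] [281.1573974  193.19793591]
scene [314.19746921 208.82765208] [313.72236742 213.66105111]
```

View pics/m3.png

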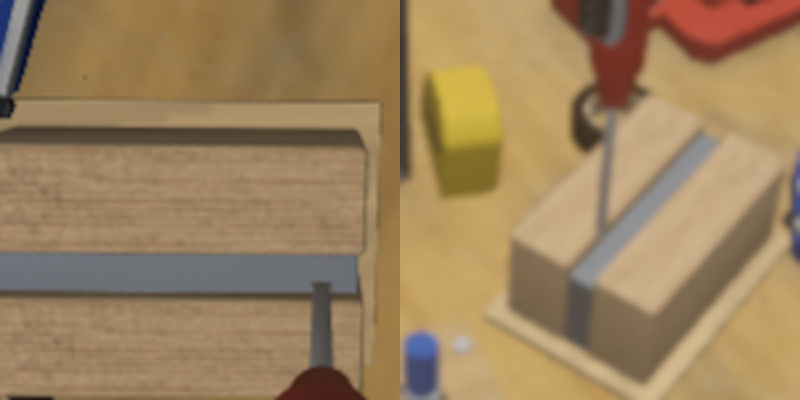

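The wrist crop shows the tip at (321,283), the joint's lower top edge at row 293 and its upper edge at row 254.

```bash
python3 - <<'E'
from h import *
w=dict(np.load("pics/wrist3.npz"))
f=lambda u,v:(160+(u+.5)/2.6667-.5,90+(v+.5)/2.6667-.5)
for u in(20,320):
  print([ray(w,f(u,293),.07)[:2].round(4),ray(w,f(u,254),.07)[:2].round(4),ray(w,f(u,254),.061)[:2].round(4)])
print([ray(w,f(321,284),z)[:2].round(4) for z in(.082,.085,.09,.095)], "board end L",ray(w,f(363,252),.07).round(4), ray(w,f(361,300),.07).round(4))
E
```

```text
[array([0.4944, 0.0126]), array([0.4807, 0.0162]), array([0.4823, 0.0128])]
[array([0.5102, 0.1171]), array([0.4963, 0.1192]), array([0.4984, 0.1189])]
[array([0.5038, 0.1184]), array([0.503 , 0.1186]), array([0.5016, 0.1188]), array([0.5003, 0.119 ])] board end L [0.4978 0.1341 0.07  ] [0.5149 0.131  0.07  ]
```

Call:
play_rows([
  [[0,0,3,0],[0,0,3,0],[0,0,3,0],[0,0,3,0],[0,0,3,0],[0,0,3,0],[0,0,3,0],[0,0,1,0],[0,0,0,0],[0,0,0,0]],
])

```text
clock: 9.4
position: [0.5056, 0.1179, 0.2114]
tool_rot: [0.0, 0.075, 0.997, 0.0]
contact_force: [-0.5, -0.1, -1.1]
gripper_width: 0.0262
finger_force: 68.7
```

```bash
python3 - <<'E'
from h import *;from cell import viewer;import cv2
tool()
ims=[]
for n in("wrist","scene"):
    d=viewer.read_camera(n);ims.append(d["image"][:,:,::-1])
c=cv2.INTER_CUBIC
cv2.imwrite("pics/m4.png",np.hstack([cv2.resize(ims[0][90:240,160:310],(400,400),interpolation=c),cv2.resize(ims[1][150:250,265:365],(400,400),interpolation=c)]))
E
```

```text
t 9.4 p [0.5056 0.1179 0.2114] z [ 0.  0. -1.] yang 81.42 w 0.0262 F [-0.5 -0.1 -1.1] ff 68.7 j [ 0.01  0.22  1.64  0.    1.28 -1.41]
```

View pics/m4.png

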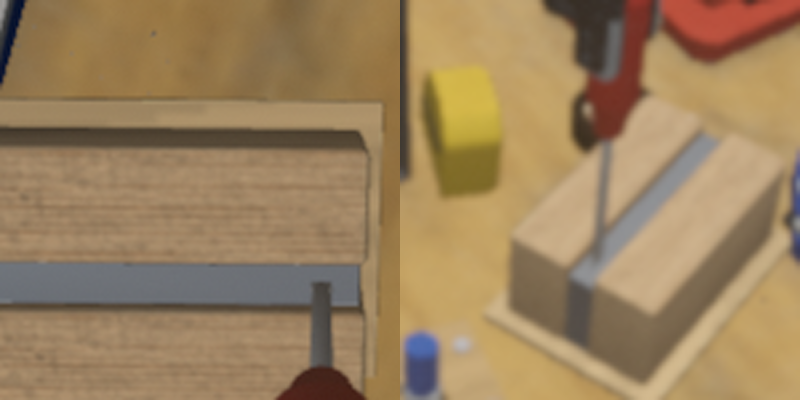

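The tip at (321,284) lies inside the joint (rows 264–305) and is nearly centred. I'll go down 2 mm more and start the run.

Call:
play_rows([
  [[0,0,1,0],[0,0,1,0],[0,0,0,0],[0,0,0,0],[0,-3,0,0],[0,-3,0,0],[0,-3,0,0],[0,-3,0,0],[0,-3,0,0],[0,-3,0,0]],
])

```text
clock: 10.5
position: [0.5028, 0.0998, 0.2093]
tool_rot: [0.0, 0.075, 0.997, -0.0]
contact_force: [0.2, 0.1, -0.3]
gripper_width: 0.0264
finger_force: 68.7
```

Call:
play_rows([
  [[0,-3,0,0],[0,-3,0,0],[0,-3,0,0],[0,-3,0,0],[0,-3,0,0],[0,-3,0,0],[0,-3,0,0],[0,-3,0,0],[0,-3,0,0],[0,-3,0,0]],
])

```text
clock: 11.5
position: [0.4983, 0.0702, 0.2093]
tool_rot: [-0.0, 0.075, 0.997, -0.0]
contact_force: [0.4, 0.6, -0.5]
gripper_width: 0.0262
finger_force: 68.7
```

```bash
python3 - <<'E'
from h import *;from cell import viewer;import cv2
tool()
ims=[]
for n in("wrist","scene"):
    d=viewer.read_camera(n);ims.append(d["image"][:,:,::-1])
c=cv2.INTER_CUBIC
cv2.imwrite("pics/m5.png",np.hstack([cv2.resize(ims[0][90:240,180:330],(400,400),interpolation=c),cv2.resize(ims[1][140:240,275:375],(400,400),interpolation=c)]))
E
```

```text
t 11.5 p [0.4983 0.0702 0.2093] z [-0. -0. -1.] yang 81.42 w 0.0262 F [ 0.4  0.6 -0.5] ff 68.7 j [-0.08  0.19  1.68 -0.    1.27 -1.5 ]
```

View pics/m5.png

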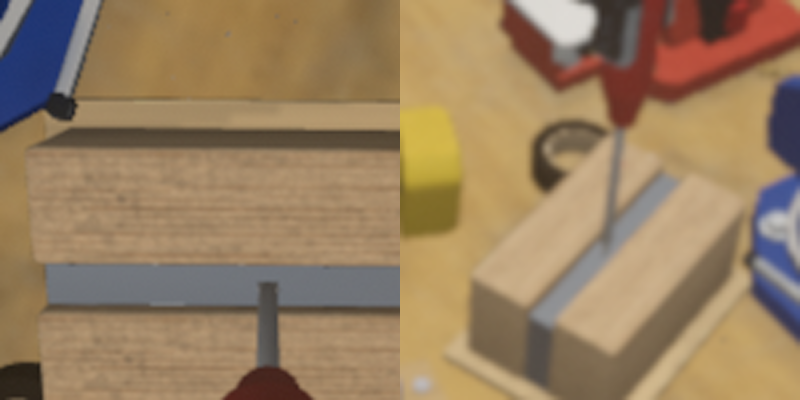

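The tip is still in the joint at crop (267,285), near the middle. I'll continue to the right end.

Call:
play_rows([
  [[0,-3,0,0],[0,-3,0,0],[0,-3,0,0],[0,-3,0,0],[0,-3,0,0],[0,-3,0,0],[0,-3,0,0],[0,-3,0,0],[0,-3,0,0],[0,-3,0,0]],
])

```text
clock: 12.6
position: [0.4939, 0.0406, 0.2093]
tool_rot: [-0.0, 0.075, 0.997, -0.0]
contact_force: [-0.1, -0.2, -0.8]
gripper_width: 0.0261
finger_force: 68.8
```

Call:
play_rows([
  [[0,-3,0,0],[0,-3,0,0],[0,-3,0,0],[0,-3,0,0],[0,-3,0,0],[0,-3,0,0],[0,-3,0,0],[0,-3,0,0],[0,-3,0,0],[0,-3,0,0]],
])

```text
clock: 13.6
position: [0.4894, 0.0109, 0.2093]
tool_rot: [-0.0, 0.075, 0.997, -0.0]
contact_force: [-0.5, 0.1, -1.8]
gripper_width: 0.026
finger_force: 68.8
```

Call:
play_rows([
  [[0,-2,0,0],[0,0,0,0],[0,0,0,0],[0,0,0,0],[0,0,0,0]],
])

```text
clock: 14.1
position: [0.4891, 0.0093, 0.2093]
tool_rot: [-0.0, 0.075, 0.997, -0.0]
contact_force: [-0.5, 0.2, -0.1]
gripper_width: 0.026
finger_force: 68.8
```

```bash
python3 - <<'E'
from h import *
tool((.5035,.117,.25))
E
```

```text
t 14.1 p [0.4891 0.0093 0.2093] z [-0. -0. -1.] yang 81.43 w 0.026 F [-0.5  0.2 -0.1] ff 68.8 j [-0.21  0.17  1.71 -0.    1.27 -1.63]
 shift mm [  1.8 108.7 -40.7]
```

The run is complete. With rows the tool can only turn about its own z, so I'll level the screwdriver by swivelling it between the pads. I'll lift clear, go back to the left end where there is free room on the near side, brace the blade on the joint's edge and swing the gripper down round that edge.

Call:
play_rows([
  [[0,0,-10,0],[0,0,-15,0],[0,0,-15,0],[0,15,0,0],[0,20,0,0],[0,20,0,0],[0,20,0,0],[0,20,0,0],[0,10,0,0],[0,0,0,0]],
])

```text
clock: 15.1
position: [0.505, 0.1139, 0.2498]
tool_rot: [0.0, 0.074, 0.997, 0.0]
contact_force: [-0.0, -0.4, -1.5]
gripper_width: 0.0262
finger_force: 68.9
```

Call:
play_rows([
  [[0,0,0,0],[0,0,8,0],[0,0,8,0],[0,0,8,0],[0,0,6,0],[0,0,5,0],[0,0,4,0],[0,0,0,0],[0,0,0,0],[0,0,0,0]],
], grip_force=35)

```text
clock: 16.1
position: [0.505, 0.113, 0.2107]
tool_rot: [0.0, 0.075, 0.997, 0.0]
contact_force: [0.0, 0.1, -0.9]
gripper_width: 0.0262
finger_force: 68.9
```

```bash
python3 - <<'E'
from h import *
tool()
# arc about near joint edge: start tool x: tip centre is 8 mm short of edge; radius .158->.154
L=.166;g0=np.array([-.008,.159])
pts=[g0,np.array([-.004,.159])]
ph=np.radians(np.arange(0,82,2.7));r=np.linspace(.159,.154,len(ph))
# blade centreline 4 mm above/behind the edge
P=np.c_[r*np.sin(ph)-.004*np.cos(ph), r*np.cos(ph)+.004*np.sin(ph)]
d=np.diff(np.vstack([g0,P]),axis=0)*1000
print([[round(a,1),0,round(-b,1),0] for a,b in d]); print(P[-1],len(d))
E
```

```text
t 16.1 p [0.505  0.113  0.2107] z [ 0.001 -0.    -1.   ] yang 81.42 w 0.0262 F [ 0.   0.1 -0.9] ff 68.9 j [ 0.    0.22  1.64 -0.    1.28 -1.42]
[[np.float64(4.0), 0, np.float64(-0.0), 0], [np.float64(7.5), 0, np.float64(0.2), 0], [np.float64(7.5), 0, np.float64(0.5), 0], [np.float64(7.4), 0, np.float64(0.9), 0], [np.float64(7.4), 0, np.float64(1.2), 0], [np.float64(7.3), 0, np.float64(1.5), 0], [np.float64(7.2), 0, np.float64(1.9), 0], [np.float64(7.1), 0, np.float64(2.2), 0], [np.float64(7.0), 0, np.float64(2.6), 0], [np.float64(6.8), 0, np.float64(2.9), 0], [np.float64(6.7), 0, np.float64(3.2), 0], [np.float64(6.5), 0, np.float64(3.5), 0], [np.float64(6.4), 0, np.float64(3.8), 0], [np.float64(6.2), 0, np.float64(4.1), 0], [np.float64(6.0), 0, np.float64(4.4), 0], [np.float64(5.7), 0, np.float64(4.6), 0], [np.float64(5.5), 0, np.float64(4.9), 0], [np.float64(5.3), 0, np.float64(5.1), 0], [np.float64(5.0), 0, np.float64(5.4), 0], [np.float64(4.7), 0, np.float64(5.6), 0], [np.float64(4.5), 0, np.float64(5.8), 0], [np.float64(4.2), 0, np.float64(6.0), 0], [np.float64(3.9), 0, np.float64(6.2), 0], [np.float64(3.6), 0, np.float64(6.4), 0], [np.float64(3.3), 0, np.float64(6.5), 0], [np.float64(3.0), 0, np.float64(6.7), 0], [np.float64(2.7), 0, np.float64(6.8), 0], [np.float64(2.3), 0, np.float64(6.9), 0], [np.float64(2.0), 0, np.float64(7.0), 0], [np.float64(1.7), 0, np.float64(7.1), 0], [np.float64(1.3), 0, np.float64(7.1), 0]]
[0.15147827 0.02804166] 31
```

Call:
play_rows([
  [[0,0,0,0],[0,0,0,0],[4,0,0,0],[7.5,0,0,0],[7.5,0,0.5,0],[7.5,0,1,0],[7.5,0,1,0],[7.5,0,1.5,0],[0,0,0,0]],
], fingers=1, grip_force=35)

```text
clock: 17.0
position: [0.4628, 0.1194, 0.2066]
tool_rot: [0.0, 0.075, 0.997, 0.0]
contact_force: [3.1, -0.1, 1.8]
gripper_width: 0.0262
finger_force: 69.2
```

```bash
python3 - <<'E'
from h import *;from cell import viewer;import cv2
tool()
d=viewer.read_camera("scene");np.savez("pics/s6.npz",**d)
d2=viewer.read_camera("wrist");np.savez("pics/w6.npz",**d2)
def red(d):
    h=cv2.cvtColor(d["image"],cv2.COLOR_RGB2HSV);m=((h[...,0]<6)|(h[...,0]>174))&(h[...,1]>150)&(h[...,2]>60)
    n,l,s,c=cv2.connectedComponentsWithStats(m.astype(np.uint8));
    for i in range(1,n):
        if s[i,4]>60:
            y,x=np.where(l==i);e=cv2.fitLine(np.c_[x,y].astype(np.float32),cv2.DIST_L2,0,.01,.01).ravel();print(s[i].tolist(),c[i].round(1),e[:2].round(2))
red(d);print();red(d2)
E
```

```text
t 17.0 p [0.4628 0.1194 0.2066] z [ 0.  0. -1.] yang 81.44 w 0.0262 F [ 3.1 -0.1  1.8] ff 69.2 j [ 0.02  0.15  1.74  0.    1.25 -1.4 ]
[316, 82, 13, 9, 63] [322.9  85.6] [ 0.98 -0.19]
[373, 93, 8, 21, 108] [376.9 104.2] [ 0.13 -0.99]
[410, 93, 21, 20, 125] [421.  102.9] [ 0.31 -0.95]
[406, 121, 17, 15, 103] [415.2 126.8] [0.87 0.5 ]
[353, 135, 22, 24, 262] [363.9 147.8] [ 0.73 -0.68]
[344, 153, 7, 17, 70] [346.2 160.2] [ 0.19 -0.98]
[0, 201, 32, 102, 1809] [ 12.7 250.3] [0.01 1.  ]

[284, 0, 15, 48, 349] [289.6  20.6] [0.02 1.  ]
[358, 15, 11, 13, 92] [362.7  21.3] [ 0.41 -0.91]
[0, 244, 121, 92, 4959] [ 47.1 293.3] [0.85 0.53]
[245, 254, 71, 104, 5490] [279.6 308.5] [0.02 1.  ]
[0, 272, 13, 10, 97] [  4.8 276.3] [ 0.99 -0.14]
[0, 346, 21, 34, 386] [  6.7 359.6] [ 0.3  -0.95]
```

It swivels at about 3 N. I'll go on round the arc.

Call:
play_rows([
  [[7,0,2,0],[7,0,2.5,0],[7,0,2.5,0],[7,0,3,0],[6.5,0,3,0],[6.5,0,3.5,0],[6.5,0,4,0],[6,0,4,0],[6,0,4.5,0],[0,0,0,0]],
])

```text
clock: 18.1
position: [0.4034, 0.1282, 0.1764]
tool_rot: [-0.001, 0.075, 0.997, -0.0]
contact_force: [2.0, 0.3, 1.7]
gripper_width: 0.0264
finger_force: 68.0
```

```bash
cat >> h.py <<'E'
def blade():
    """project expected handle line for a range of tilts, compare with red mask in wrist and scene"""
    from cell import viewer,telemetry;import cv2
    s=telemetry.get_state();q=s["tool_rot"];R=Ro.from_quat([q[1],q[2],q[3],q[0]]).as_matrix();g=s["position"]-R[:,2]*.0187
    D=[viewer.read_camera(n) for n in("wrist","scene")]
    M=[]
    for d in D:
        h=cv2.cvtColor(d["image"],cv2.COLOR_RGB2HSV);M.append(((h[...,0]<6)|(h[...,0]>174))&(h[...,1]>150)&(h[...,2]>40))
    out=[]
    for ph in range(0,100,5):
        a=np.radians(ph);u=R[:,2]*np.cos(a)-R[:,0]*np.sin(a)   # towards blade
        v=[]
        for d,m in zip(D,M):
            P=[proj(d,g+u*l) for l in np.linspace(.018,.062,12)]
            v.append(round(np.mean([m[int(y),int(x)] if 0<=y<420 and 0<=x<560 else 0 for x,y in P]),2))
        out.append((ph,*v))
    print(out)
E
python3 - <<'E'
from h import *
tool();blade()
E
```

```text
t 18.1 p [0.4034 0.1282 0.1764] z [-0.002  0.    -1.   ] yang 81.43 w 0.0264 F [2.  0.3 1.7] ff 68.0 j [ 0.04  0.08  1.9   0.    1.17 -1.38]
[(0, np.float64(0.25), np.float64(0.0)), (5, np.float64(0.33), np.float64(0.0)), (10, np.float64(0.5), np.float64(0.0)), (15, np.float64(0.75), np.float64(0.0)), (20, np.float64(1.0), np.float64(0.0)), (25, np.float64(1.0), np.float64(0.08)), (30, np.float64(1.0), np.float64(0.33)), (35, np.float64(1.0), np.float64(0.67)), (40, np.float64(1.0), np.float64(0.67)), (45, np.float64(1.0), np.float64(0.67)), (50, np.float64(1.0), np.float64(0.42)), (55, np.float64(1.0), np.float64(0.25)), (60, np.float64(0.67), np.float64(0.0)), (65, np.float64(0.5), np.float64(0.0)), (70, np.float64(0.42), np.float64(0.0)), (75, np.float64(0.25), np.float64(0.0)), (80, np.float64(0.25), np.float64(0.0)), (85, np.float64(0.17), np.float64(0.0)), (90, np.float64(0.17), np.float64(0.0)), (95, np.float64(0.08), np.float64(0.0))]
```

The tilt is about 40°, as planned. I'll continue.

Call:
play_rows([
  [[5.5,0,4.5,0],[5.5,0,5,0],[5,0,5,0],[5,0,5.5,0],[4.5,0,5.5,0],[4.5,0,6,0],[4,0,6,0],[4,0,6,0],[3.5,0,6.5,0],[0,0,0,0]],
])

```text
clock: 19.2
position: [0.3627, 0.1343, 0.1263]
tool_rot: [-0.001, 0.075, 0.997, -0.0]
contact_force: [0.9, 0.4, 2.6]
gripper_width: 0.0266
finger_force: 68.0
```

```bash
python3 - <<'E'
from h import *
tool();blade()
E
```

```text
t 19.2 p [0.3627 0.1343 0.1263] z [-0.002 -0.    -1.   ] yang 81.42 w 0.0266 F [0.9 0.4 2.6] ff 68.0 j [ 0.06  0.07  2.05  0.    1.02 -1.36]
[(0, np.float64(0.5), np.float64(0.0)), (5, np.float64(0.67), np.float64(0.0)), (10, np.float64(0.92), np.float64(0.0)), (15, np.float64(1.0), np.float64(0.0)), (20, np.float64(1.0), np.float64(0.0)), (25, np.float64(1.0), np.float64(0.0)), (30, np.float64(1.0), np.float64(0.0)), (35, np.float64(1.0), np.float64(0.0)), (40, np.float64(1.0), np.float64(0.0)), (45, np.float64(1.0), np.float64(0.17)), (50, np.float64(1.0), np.float64(0.5)), (55, np.float64(1.0), np.float64(0.58)), (60, np.float64(1.0), np.float64(0.67)), (65, np.float64(1.0), np.float64(0.67)), (70, np.float64(1.0), np.float64(0.67)), (75, np.float64(0.92), np.float64(0.5)), (80, np.float64(0.75), np.float64(0.25)), (85, np.float64(0.67), np.float64(0.25)), (90, np.float64(0.58), np.float64(0.08)), (95, np.float64(0.5), np.float64(0.0))]
```

Call:
play_rows([
  [[3,0,6.5,0],[3,0,6.5,0],[2.5,0,7,0],[2,0,7,0],[2,0,7,0],[1.5,0,7,0],[1,0,5,0],[0,0,0,0]],
])

```text
clock: 20.1
position: [0.3483, 0.1364, 0.0805]
tool_rot: [-0.001, 0.075, 0.997, -0.0]
contact_force: [-0.7, 0.7, 2.5]
gripper_width: 0.026
finger_force: 68.7
```

```bash
python3 - <<'E'
from h import *
tool();blade()
E
```

```text
t 20.1 p [0.3483 0.1364 0.0805] z [-0.002 -0.    -1.   ] yang 81.42 w 0.026 F [-0.7  0.7  2.5] ff 68.7 j [ 0.07  0.13  2.13 -0.    0.88 -1.35]
[(0, np.float64(0.67), np.float64(0.0)), (5, np.float64(0.75), np.float64(0.0)), (10, np.float64(1.0), np.float64(0.0)), (15, np.float64(1.0), np.float64(0.0)), (20, np.float64(1.0), np.float64(0.0)), (25, np.float64(1.0), np.float64(0.0)), (30, np.float64(1.0), np.float64(0.0)), (35, np.float64(1.0), np.float64(0.0)), (40, np.float64(1.0), np.float64(0.0)), (45, np.float64(1.0), np.float64(0.0)), (50, np.float64(1.0), np.float64(0.0)), (55, np.float64(1.0), np.float64(0.0)), (60, np.float64(1.0), np.float64(0.08)), (65, np.float64(1.0), np.float64(0.5)), (70, np.float64(1.0), np.float64(0.5)), (75, np.float64(1.0), np.float64(0.67)), (80, np.float64(0.92), np.float64(0.67)), (85, np.float64(0.75), np.float64(0.67)), (90, np.float64(0.67), np.float64(0.67)), (95, np.float64(0.58), np.float64(0.42))]
```

The tilt is about 80°. I'll tighten the grip and lift.

Call:
play_rows([
  [[0,0,0,0],[0,0,0,0],[0,0,0,0],[0,0,-5,0],[0,0,-10,0],[0,0,-15,0],[0,0,-20,0],[0,0,-20,0],[0,0,-20,0],[0,0,-20,0]],
], fingers=1, grip_force=110)

```text
clock: 21.2
position: [0.3491, 0.1365, 0.1931]
tool_rot: [0.001, 0.075, 0.997, 0.0]
contact_force: [0.2, 0.8, -1.3]
gripper_width: 0.0256
finger_force: 107.9
```

Call:
play_rows([
  [[0,0,-20,0],[0,0,-20,0],[0,0,-20,0],[0,0,-12,0],[0,0,-6,0],[0,0,0,0],[0,0,0,0],[0,0,0,0],[0,0,0,0],[0,0,0,0]],
])

```text
clock: 22.2
position: [0.3488, 0.1365, 0.2689]
tool_rot: [-0.001, 0.075, 0.997, -0.0]
contact_force: [1.0, -0.4, 0.1]
gripper_width: 0.0257
finger_force: 107.9
```

```bash
python3 - <<'E'
from h import *
tool();blade()
E
```

```text
t 22.2 p [0.3488 0.1365 0.2689] z [-0.001 -0.    -1.   ] yang 81.42 w 0.0257 F [ 1.  -0.4  0.1] ff 107.9 j [ 0.07 -0.1   1.84 -0.    1.4  -1.35]
[(0, np.float64(0.67), np.float64(0.0)), (5, np.float64(0.83), np.float64(0.0)), (10, np.float64(1.0), np.float64(0.0)), (15, np.float64(1.0), np.float64(0.0)), (20, np.float64(1.0), np.float64(0.0)), (25, np.float64(1.0), np.float64(0.0)), (30, np.float64(1.0), np.float64(0.0)), (35, np.float64(1.0), np.float64(0.0)), (40, np.float64(1.0), np.float64(0.0)), (45, np.float64(1.0), np.float64(0.0)), (50, np.float64(1.0), np.float64(0.0)), (55, np.float64(1.0), np.float64(0.08)), (60, np.float64(1.0), np.float64(0.25)), (65, np.float64(1.0), np.float64(0.42)), (70, np.float64(1.0), np.float64(0.67)), (75, np.float64(1.0), np.float64(0.83)), (80, np.float64(0.92), np.float64(0.83)), (85, np.float64(0.75), np.float64(0.83)), (90, np.float64(0.67), np.float64(0.75)), (95, np.float64(0.58), np.float64(0.58))]
```

Call:
play_rows([
  [[0,0,0,0],[0,0,0,0],[0,0,0,0],[0,0,0,0],[0,0,0,0],[0,0,0,0],[0,0,0,0],[0,0,0,0],[0,0,0,0],[0,0,0,0]],
])

```text
clock: 23.3
position: [0.3491, 0.1365, 0.2693]
tool_rot: [-0.0, 0.075, 0.997, -0.0]
contact_force: [-0.6, 0.1, -1.3]
gripper_width: 0.026
finger_force: 107.9
```

```bash
python3 - <<'E'
from h import *
tool();blade()
from cell import workorder
print(workorder.close_job())
E
```

```text
t 23.3 p [0.3491 0.1365 0.2693] z [-0. -0. -1.] yang 81.42 w 0.026 F [-0.6  0.1 -1.3] ff 107.9 j [ 0.07 -0.1   1.83 -0.    1.4  -1.35]
[(0, np.float64(0.67), np.float64(0.0)), (5, np.float64(0.83), np.float64(0.0)), (10, np.float64(1.0), np.float64(0.0)), (15, np.float64(1.0), np.float64(0.0)), (20, np.float64(1.0), np.float64(0.0)), (25, np.float64(1.0), np.float64(0.0)), (30, np.float64(1.0), np.float64(0.0)), (35, np.float64(1.0), np.float64(0.0)), (40, np.float64(1.0), np.float64(0.0)), (45, np.float64(1.0), np.float64(0.0)), (50, np.float64(1.0), np.float64(0.0)), (55, np.float64(1.0), np.float64(0.17)), (60, np.float64(1.0), np.float64(0.25)), (65, np.float64(1.0), np.float64(0.58)), (70, np.float64(1.0), np.float64(0.67)), (75, np.float64(1.0), np.float64(0.83)), (80, np.float64(0.92), np.float64(0.83)), (85, np.float64(0.75), np.float64(0.83)), (90, np.float64(0.67), np.float64(0.83)), (95, np.float64(0.58), np.float64(0.58))]
the job is handed in; nothing more can be done
None
```

The job is handed in with no verdict returned: I drew the screwdriver, ran its tip along the joint from left to right, tipped it to about 10° from level by bracing the blade on the joint's edge, and left it held still about 27 cm above the bench.

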